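# Wedge a rocking comparator stand

### The job

The granite comparator stand rocks because the foot at the corner diagonally opposite its column is too short. First press down the steel cap on that corner so that it visibly rocks and let it come up again; then, with the fingertips and without lifting it, push the steel wedge along the desk, thin end first, under that short foot until the wedge is snug but the stand still sits level, and press firmly on the same cap again to prove that it no longer rocks. Finish clear of everything, leaving the wedge in place, the stand where it stood and the other things alone.

Things in the scene. Friction and masses are not known exactly. Their poses are not given: they have to be found in the camera images.
- stand: loose 3 kg comparator stand: dark granite plate 180 (x) x 200 (y) x 26 mm, its underside 18 mm and top 44 mm above the desk, on four round steel feet 23 mm across at x=+-75, y=+-86 mm. Origin on the desk under the plate's centre, z up. A steel column (56 mm across with collars, top 116 mm above the desk) stands at x=+55, y=+62 mm. It rests level on the three full-height feet
- foot_axis (a point): point on the desk below the middle of the short foot (stand's x=-75, y=-86 mm), with the stand's axes. Feet are flat below, 20 mm across there; the short one hangs 6 to 10 mm above the desk when the stand is level (differs from run to run, not told). Once snug, pushing the wedge with over about 6 to 14 N shoves the whole stand along the desk
- cap_top (a point): middle of the top of the short corner's steel cap, where to press: a disc 26 mm across, its top 4 mm above the plate and 48 mm above the desk. Unwedged, 3 to 8 N down rocks the corner until the short foot meets the desk (cap 6 to 10 mm lower); it comes back up when let go
- corner_cap: that same steel cap, a fixed part of the stand; origin at the middle of its underside. The last press must put more than 10 N on it for 0.3 s (15 N is a good press); wedged, it then yields about 1 mm at most
- wedge: loose steel wedge, 0.25 kg, 120 mm long (x, toward the thin end), 44 mm wide, origin mid underside. Ramp from 2 mm thick at x=+60 up to 18 mm at x=-36 mm; behind it a head 46 mm wide, 24 mm tall with a flat upright rear face at x=-60 mm, to push on. Slides at under 2 N; 4 to 6 N makes it snug under the foot, where friction keeps it
- wedge_tip (a point): middle of the wedge's thin edge, on the desk, with the wedge's axes. At the start it is 35 to 80 mm short of the middle of the short foot, on the stand's -y side, the wedge pointing roughly along the stand's +y (within 0.1 rad) and up to about 25 mm off line
- v_block: bystander: loose steel vee block 45x40x36 mm, origin under its centre
- ring_gauge: bystander: loose steel ring gauge, 46 mm across, 16 mm high, origin under its centre
- dish: bystander: loose clear round dish, 64 mm across, 14 mm high, origin under its centre

How it is judged:
On the way, in this order (a step that is already met when the one before it is completed fails the run):
1. the short corner is pressed and the stand rocks (tilts more than 0.03 rad) (angle between stand's own z axis and vertical above 0.03 rad and contact force between the fingers and corner_cap above 1 N), for 0.1 s.
2. the wedge's thin end has passed under the middle of the short foot, the stand level, no finger on the cap (x of foot_axis in the frame of wedge between -0.02 and 0.054 m and y of foot_axis in the frame of wedge between -0.03 and 0.03 m and angle between stand's own z axis and vertical below 0.012 rad and contact force between the fingers and corner_cap below 0.1 N), for 0.2 s.
3. the same corner is pressed with more than 10 N and the stand does not rock (tilt under 0.012 rad) (x of foot_axis in the frame of wedge between -0.02 and 0.054 m and y of foot_axis in the frame of wedge between -0.03 and 0.03 m and angle between stand's own z axis and vertical below 0.012 rad and contact force between the fingers and corner_cap above 10 N), for 0.3 s.
At the end, for the whole second after the job is handed in: The wedge lies on the desk under the short foot, the foot's middle 6 to 80 mm behind the thin edge and within 30 mm of the wedge's centre line; the stand is level within 0.012 rad, at rest, within 30 mm of where it stood; vee block, ring gauge and dish moved under 20 mm (x of foot_axis in the frame of wedge between -0.02 and 0.054 m and y of foot_axis in the frame of wedge between -0.03 and 0.03 m and angle between stand's own z axis and vertical below 0.012 rad and linear speed of each of stand, wedge below 0.01 m/s and height (world z) of wedge below 0.006 m and distance of stand from where it was at the start of the episode below 0.03 m and distance of each of v_block, ring_gauge, dish from where it was at the start of the episode below 0.02 m); the robot touches nothing.
It fails at once if the wedge is lifted off the desk (more than 6 mm) (height (world z) of wedge above 0.006 m).
It fails at once if the stand is lifted (more than 15 mm) or shoved along the desk (more than 30 mm) (height (world z) of stand above 0.015 m or distance of stand from where it was at the start of the episode above 0.03 m).
It fails at once if a bystander is moved by more than 20 mm (distance of any of v_block, ring_gauge, dish from where it was at the start of the episode above 0.02 m).
It also fails if it takes over 56 s, if anything falls off the work surface, if the arm or the gripper's body presses on something with over 40 N, if the wrist force passes 120 N, or if a joint passes its speed limit or range.

### The arm

A 7-joint arm with a two-finger parallel gripper is mounted at the origin on a cart in front of the work surface, level with it; the furniture and walls round the work are solid. World frame = base frame: x ahead of the robot, y to its left, z up, the work surface at z = 0. Lengths are in m, angles in rad, forces in N, time in s.
With the tool pointing down it reaches from about 0.425 to 0.925 m from the base axis. Payload 6.8 kg.
Tool frame: the origin (TCP) lies midway between the tips of the shut fingers; the grasp point (between the pads) lies 19 mm behind it; z points along the fingers, y is the line along which they close (so a half turn about z gives the same grasp; the last joint's range is limited). The gripper opens to 85 mm and grips with 20 to 120 N. Pads are 22 mm wide; open, the fingers measure 114 mm over their backs; the gripper's body (76 mm by 85 mm) begins 54 mm behind the grasp point. The pads swing forward as they close: fully open they stand 13 mm farther back than shut.
Start: joints at [-1.438, 0.477, 0.022, 1.555, -0.011, 1.109, -0.083], TCP at [0.161, 0.656, 0.231] pointing down, gripper open.
Joint ranges: [-2.96, 2.96], [-0.34, 2.1], [-1.41, 1.46], [0.24, 2.44], [-1.37, 4.51], [0.17, 1.92], [-2.96, 2.96]. Speed limits (rad/s): [2.39, 2.39, 3.14, 3.14, 3.14, 3.14, 3.14].

### API

Orientations are given as a rotation vector (axis times angle).
In Python, from bench import get_obs, grab_frame, camera_params, r gives the robot as it stands.
- The arm moves only by the shell command python3 -m jog 'ROWS' [FORCE]. ROWS is JSON, a list of rows, each an object of numbers: "rx", "ry", "rz": the turn, a rotation vector about the world's x, y, z scaled (see below); "x", "y", "z": the shift along the world's x, y, z scaled (see below); "jaw": the opening, from -1 (shut) to 1 (fully open). In form: [{"rx": .., "ry": .., "rz": .., "x": .., "y": .., "z": .., "jaw": ..}, ...]. A call has 1 to 8 rows; each row shifts and turns the commanded pose from where the row before left it; what a row does not reach is not made up. The controller multiplies each number of a shift by 60 mm and each number of a turn by 10 degrees. A row lasts 1/8 s, in which the tool goes at most 62.5 mm and 10.7 degrees, less where a joint would pass 70% of its speed; a pose out of reach is approached as far as the arm can. A call with a number of a shift or a turn outside -1 to 1 is refused whole. A call with a gripper value outside its range is refused whole. The fingers move at their own pace and stop on an object; FORCE is the grip in N (left out, the last holds). Time passes only in rows, so rows that do not move let the fingers close. It gives the time, the measured TCP pose, the force, the opening and the grip force at its end, in the units of the state.
- get_obs(): the state, without advancing time (a new reading comes with each control period).
- grab_frame(name): name is "side" or "top" or "wrist"; returns the picture (384x512x3 uint8, red, green, blue); there is no depth.
- camera_params(name): a dict with "fx", "fy", "cx", "cy" (pixels), "R" (3x3) and "t" (3): a world point X has camera coordinates R X + t. Camera axes: x right, y down, z forward; pixel columns grow to the right and rows downward; lengths in m; the calibration is good to about 2 mm. A picture is of the moment at which its call begins: read the wrist's pose just before it. camera_params takes no time and is no camera call; for the wrist camera it gives the pose at the moment of the call.
- r.hand_in(): hands the job in; it is judged then, once.
The state is a dict: "clock": time; "joints": joint angles; "qvel": joint speeds; "tau": joint torques, N m; "tcp_pos": TCP position; "orientation": TCP orientation; "contact_force": force on the tool from outside, world axes, zero at the start; "moment": the same for the moment, N m; "grip_width": finger opening in m; "gripper_force": force on a finger pad.
Only numpy, scipy, OpenCV 4.12 (cv2) and the standard library are available. Lean on these libraries where they do the work, as an engineer would, in place of code of your own. Each camera call takes 0.05 s, during which the arm holds its last target. There are 200 camera calls.

## Working session

There is one attempt and no reset: what is moved stays moved. The work goes in short steps, Python scripts to look and compute and a shell command to move; the robot and the scene stay as the last step left them, time stands still between calls to the robot, and variables do not carry over. Pictures are saved under pics/ and viewed, at most 10 in all, crops included, and the job is handed in when it is done.

```bash
mkdir -p pics; ls; python3 - <<'E'
from bench import get_obs, grab_frame, camera_params
import cv2,numpy as np
o=get_obs();print({k:np.round(v,3).tolist() for k,v in o.items()})
for n in("top","side"):
    im=grab_frame(n);cv2.imwrite(f"pics/{n}0.png",im[:,:,::-1]);p=camera_params(n)
    print(n,{k:np.round(v,4).tolist() for k,v in p.items()})
E
```

```text
pics
{'clock': 0.0, 'joints': [-1.438, 0.478, 0.022, 1.556, -0.012, 1.109, -0.083], 'qvel': [-0.0, -0.0, -0.0, 0.001, 0.001, 0.001, 0.0], 'tau': [0.0, -59.646, 1.608, -28.118, 0.012, 0.01, -0.0], 'tcp_pos': [0.161, 0.655, 0.23], 'orientation': [-0.377, -3.119, 0.003], 'contact_force': [0.126, -0.506, 0.727], 'moment': [-0.035, -0.042, -0.046], 'gripper_force': 0.0, 'grip_width': 0.085}
top {'fx': 424.2491, 'fy': 424.2491, 'cx': 254.8234, 'cy': 189.8707, 'R': [[-0.0108, -0.9999, 0.0046], [-0.9972, 0.0104, -0.0741], [0.074, -0.0054, -0.9972]], 't': [-0.0508, 0.5424, 0.991]}
side {'fx': 464.4784, 'fy': 464.4784, 'cx': 253.9541, 'cy': 192.9734, 'R': [[0.9368, -0.3498, -0.0101], [-0.2147, -0.5517, -0.8059], [0.2764, 0.7571, -0.5919]], 't': [-0.5034, 0.1367, 1.0605]}
```

View pics/top0.png

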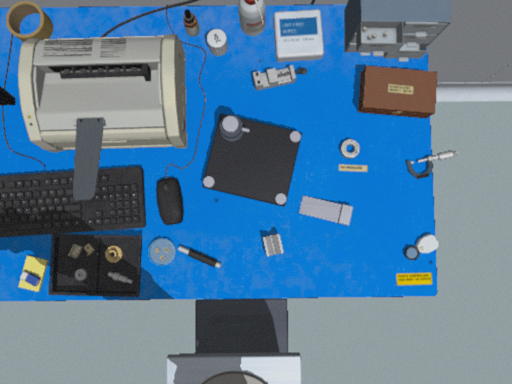

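View pics/side0.png

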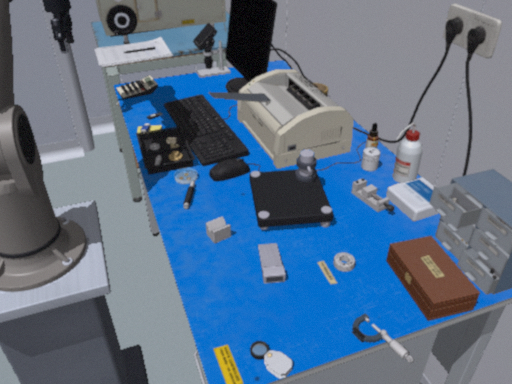

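The top view shows the plate with the column at (231,125), so the short corner's cap is at (280,199). The wedge spans (302,205) to (351,214), with its head on the right. The vee block is at (272,244), the ring at (349,148) and the dish at (162,250).

```bash
cat > h.py <<'E'
import numpy as np,cv2
from bench import camera_params
def ray(n,px,z,p=None):
    p=p or camera_params(n);R=np.array(p["R"]);t=np.array(p["t"])
    C=-R.T@t;d=R.T@np.array([(px[0]-p["cx"])/p["fx"],(px[1]-p["cy"])/p["fy"],1])
    return C+d*(z-C[2])/d[2]
E
python3 - <<'E'
from h import *
im=cv2.imread("pics/top0.png");hsv=cv2.cvtColor(im,cv2.COLOR_BGR2HSV)
m=((hsv[:,:,1]<90)&(hsv[:,:,2]>95)).astype(np.uint8)
roi=np.zeros_like(m);roi[110:265,190:365]=1
k,l,s,c=cv2.connectedComponentsWithStats(m*roi)
for i in range(1,k):
    if s[i,4]>25: print(s[i].tolist(),c[i].round(1),ray("top",c[i],.048).round(4))
    if 295<c[i][0]<345 and 195<c[i][1]<222 and s[i,4]>200:
        cnt=cv2.findContours((l==i).astype(np.uint8),0,2)[0][0];r=cv2.minAreaRect(cnt);print("wedge",r)
        for b in cv2.boxPoints(r): print(b.round(1),ray("top",b,.002).round(4),ray("top",b,.024).round(4))
cv2.imwrite("pics/c.png",cv2.resize(im[100:260,190:370],None,fx=4,fy=4,interpolation=2)[:600])
E
```

```text
[222, 115, 18, 21, 265] [230.3 124.3] [ 6.945e-01 -5.000e-04  4.800e-02]
[241, 127, 9, 5, 35] [244.8 129.4] [ 0.682  -0.0344  0.048 ]
[290, 131, 11, 12, 106] [295.  136.2] [ 0.6647 -0.1517  0.048 ]
[341, 139, 19, 19, 239] [349.7 148.3] [ 0.6348 -0.2793  0.048 ]
[339, 164, 26, 8, 180] [351.5 167.6] [ 0.5895 -0.2823  0.048 ]
[203, 176, 12, 12, 113] [208.5 181.5] [0.5604 0.051  0.048 ]
[275, 193, 12, 12, 111] [280.5 198.5] [ 0.5191 -0.1155  0.048 ]
[299, 196, 54, 29, 968] [325.9 209.8] [ 0.4919 -0.2203  0.048 ]
wedge ((325.7941589355469, 209.3235626220703), (51.66008758544922, 19.645383834838867), 14.03624439239502)
[298.4 212.6] [ 0.487  -0.1613  0.002 ] [ 0.4866 -0.159   0.024 ]
[303.1 193.5] [ 0.533  -0.1737  0.002 ] [ 0.5316 -0.1711  0.024 ]
[353.2 206.1] [ 0.5014 -0.2946  0.002 ] [ 0.5006 -0.2894  0.024 ]
[348.5 225.1] [ 0.4555 -0.2818  0.002 ] [ 0.4557 -0.2769  0.024 ]
[262, 234, 22, 22, 347] [272.5 244.3] [ 0.4139 -0.0956  0.048 ]
```

View pics/c.png

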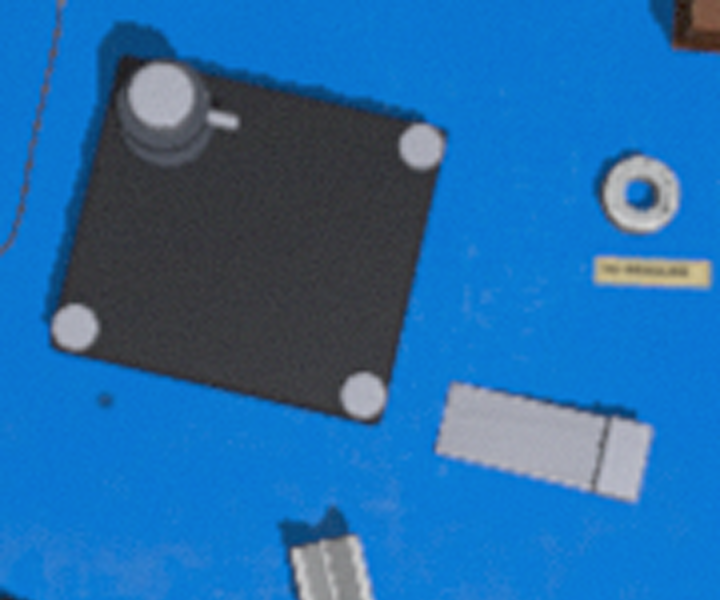

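Each measured spacing matches the sizes given: the caps are 172 and 150 mm apart and the wedge is 120 mm long.

- **Short cap:** (0.519, -0.116).
- **Stand +y:** along (0.241, 0.971).
- **Wedge tip:** about (0.510, -0.168), 52 mm short of the foot and 5 mm off line.

I'll move over now, turning the tool by -90° so that the shut fingers sit across the push direction.

```bash
python3 -m jog '[{"x":0.5,"y":-0.83,"rz":-1,"jaw":-1},{"x":0.5,"y":-0.83,"rz":-1,"jaw":-1},{"x":0.5,"y":-0.83,"rz":-1,"jaw":-1},{"x":0.5,"y":-0.83,"rz":-1,"jaw":-1},{"x":0.5,"y":-0.83,"rz":-1,"jaw":-1},{"x":0.5,"y":-0.83,"rz":-1,"jaw":-1}]' 60
```

```text
validation failed for argument at $[0]...
```

```bash
python3 -m jog '[{"rx":0,"ry":0,"rz":-1,"x":0.5,"y":-0.83,"z":0,"jaw":-1},{"rx":0,"ry":0,"rz":-1,"x":0.5,"y":-0.83,"z":0,"jaw":-1},{"rx":0,"ry":0,"rz":-1,"x":0.5,"y":-0.83,"z":0,"jaw":-1},{"rx":0,"ry":0,"rz":-1,"x":0.5,"y":-0.83,"z":0,"jaw":-1},{"rx":0,"ry":0,"rz":-1,"x":0.5,"y":-0.83,"z":0,"jaw":-1},{"rx":0,"ry":0,"rz":-1,"x":0.5,"y":-0.83,"z":0,"jaw":-1}]' 60
```

```text
clock: 0.85
tcp_pos: [0.3416, 0.3549, 0.2312]
orientation: [-1.893, -2.507, 0.0]
contact_force: [1.3, 1.0, 0.7]
grip_width: 0.0001
gripper_force: 0.0
```

```bash
python3 -m jog '[{"rx":0,"ry":0,"rz":-1,"x":0.28,"y":-0.85,"z":0,"jaw":-1},{"rx":0,"ry":0,"rz":-1,"x":0.28,"y":-0.85,"z":0,"jaw":-1},{"rx":0,"ry":0,"rz":-1,"x":0.28,"y":-0.85,"z":0,"jaw":-1},{"rx":0,"ry":0,"rz":0,"x":0.28,"y":-0.85,"z":0,"jaw":-1},{"rx":0,"ry":0,"rz":0,"x":0.28,"y":-0.85,"z":0,"jaw":-1},{"rx":0,"ry":0,"rz":0,"x":0.28,"y":-0.85,"z":0,"jaw":-1},{"rx":0,"ry":0,"rz":0,"x":0.28,"y":-0.85,"z":0,"jaw":-1}]'
python3 -m jog '[{"rx":0,"ry":0,"rz":0,"x":0.33,"y":-0.64,"z":-0.5,"jaw":-1},{"rx":0,"ry":0,"rz":0,"x":0.33,"y":-0.64,"z":-0.5,"jaw":-1},{"rx":0,"ry":0,"rz":0,"x":0.33,"y":-0.64,"z":-0.5,"jaw":-1},{"rx":0,"ry":0,"rz":0,"x":0,"y":0,"z":0,"jaw":-1}]'
```

```text
clock: 1.72
tcp_pos: [0.4587, -0.0018, 0.2313]
orientation: [-2.472, -1.939, -0.001]
contact_force: [0.2, -0.2, 0.3]
grip_width: -0.0
gripper_force: 0.0
clock: 2.22
tcp_pos: [0.5167, -0.119, 0.1391]
orientation: [-2.477, -1.931, 0.008]
contact_force: [-0.7, 0.7, -0.6]
grip_width: -0.0003
gripper_force: 0.0
```

```bash
python3 - <<'E'
from h import *
from bench import grab_frame
p=camera_params("wrist");im=grab_frame("wrist")[:,:,::-1].copy()
cv2.imwrite("pics/w1.png",im)
R=np.array(p["R"]);t=np.array(p["t"])
for X in ([.5191,-.1155,.048],[.510,-.1675,.002],[.4782,-.2832,.024]):
    c=R@X+t;print((c[:2]/c[2]*p["fx"]+[p["cx"],p["cy"]]).round(1))
E
```

```text
[257.8 190.8]
[261.2 225.1]
[258.4 332.7]
```

View pics/w1.png

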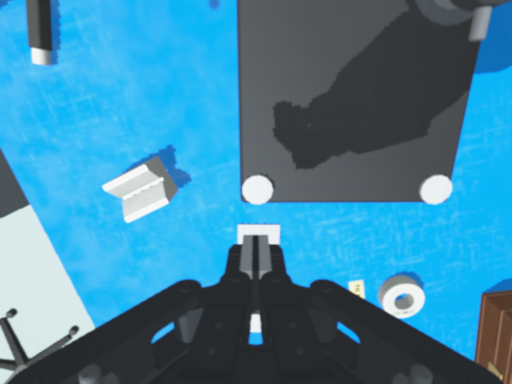

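The wrist view shows the cap at (258,190), predicted at (257.8,190.8), and the thin edge near (259,226). Both agree with the top view, so I'll press down.

```bash
python3 -m jog '[{"rx":0,"ry":0,"rz":0,"x":0.04,"y":0.05,"z":-0.5,"jaw":-1},{"rx":0,"ry":0,"rz":0,"x":0,"y":0,"z":-0.5,"jaw":-1},{"rx":0,"ry":0,"rz":0,"x":0,"y":0,"z":-0.37,"jaw":-1},{"rx":0,"ry":0,"rz":0,"x":0,"y":0,"z":0,"jaw":-1}]'
python3 -m jog '[{"rx":0,"ry":0,"rz":0,"x":0,"y":0,"z":-0.07,"jaw":-1},{"rx":0,"ry":0,"rz":0,"x":0,"y":0,"z":-0.07,"jaw":-1},{"rx":0,"ry":0,"rz":0,"x":0,"y":0,"z":-0.06,"jaw":-1},{"rx":0,"ry":0,"rz":0,"x":0,"y":0,"z":0,"jaw":-1}]'
```

```text
clock: 2.78
tcp_pos: [0.5195, -0.1105, 0.0588]
orientation: [-2.468, -1.94, 0.001]
contact_force: [0.3, -0.1, 0.6]
grip_width: -0.0001
gripper_force: 0.0
clock: 3.28
tcp_pos: [0.5206, -0.1124, 0.0473]
orientation: [2.472, 1.938, 0.001]
contact_force: [1.4, 0.8, 2.2]
grip_width: -0.0001
gripper_force: 1.2
```

```bash
python3 -m jog '[{"rx":0,"ry":0,"rz":0,"x":0,"y":-0.04,"z":-0.05,"jaw":-1},{"rx":0,"ry":0,"rz":0,"x":0,"y":0,"z":-0.04,"jaw":-1},{"rx":0,"ry":0,"rz":0,"x":0,"y":0,"z":0,"jaw":-1},{"rx":0,"ry":0,"rz":0,"x":0,"y":0,"z":0,"jaw":-1}]'
python3 - <<'E'
from bench import get_obs
o=get_obs();print(o["tcp_pos"],o["contact_force"])
E
```

```text
clock: 3.78
tcp_pos: [0.5198, -0.1152, 0.0416]
orientation: [-2.472, -1.938, 0.001]
contact_force: [-3.1, 0.0, 4.1]
grip_width: -0.0
gripper_force: 2.1
[ 0.51981308 -0.11516414  0.04161237] [-3.05083088  0.02836489  4.05257677]
```

```bash
python3 -m jog '[{"rx":0,"ry":0,"rz":0,"x":0,"y":0,"z":-0.02,"jaw":-1},{"rx":0,"ry":0,"rz":0,"x":0,"y":0,"z":0,"jaw":-1},{"rx":0,"ry":0,"rz":0,"x":0,"y":0,"z":0.08,"jaw":-1},{"rx":0,"ry":0,"rz":0,"x":0,"y":0,"z":0.08,"jaw":-1},{"rx":0,"ry":0,"rz":0,"x":0,"y":0,"z":0.3,"jaw":-1},{"rx":0,"ry":0,"rz":0,"x":0,"y":0,"z":0.6,"jaw":-1}]'
python3 -m jog '[{"rx":0,"ry":0,"rz":-0.15,"x":-0.21,"y":-0.82,"z":0,"jaw":-1},{"rx":0,"ry":0,"rz":0,"x":-0.21,"y":-0.82,"z":0,"jaw":-1},{"rx":0,"ry":0,"rz":0,"x":-0.21,"y":-0.82,"z":0,"jaw":-1},{"rx":0,"ry":0,"rz":0,"x":-0.21,"y":-0.82,"z":0,"jaw":-1},{"rx":0,"ry":0,"rz":0,"x":0,"y":0,"z":0,"jaw":-1},{"rx":0,"ry":0,"rz":0,"x":0,"y":0,"z":0,"jaw":-1}]'
python3 - <<'E'
from h import *
from bench import grab_frame
p=camera_params("wrist");cv2.imwrite("pics/w2.png",grab_frame("wrist")[:,:,::-1])
R=np.array(p["R"]);t=np.array(p["t"])
for X in ([.5191,-.1155,.048],[.510,-.1675,.002],[.4782,-.2832,.024],[.4782,-.2832,.0]):
    c=R@X+t;print((c[:2]/c[2]*p["fx"]+[p["cx"],p["cy"]]).round(1))
E
```

```text
clock: 4.53
tcp_pos: [0.5194, -0.1148, 0.1046]
orientation: [-2.471, -1.938, 0.003]
contact_force: [0.4, -0.3, 0.5]
grip_width: 0.0
gripper_force: 0.0
clock: 5.28
tcp_pos: [0.4702, -0.3112, 0.1046]
orientation: [-2.497, -1.906, -0.001]
contact_force: [-0.1, 0.1, 0.6]
grip_width: -0.0001
gripper_force: 0.0
[ 247.2 -149.6]
[256.3  -3.6]
[256.1 164.7]
[256.  158.6]
```

View pics/w2.png

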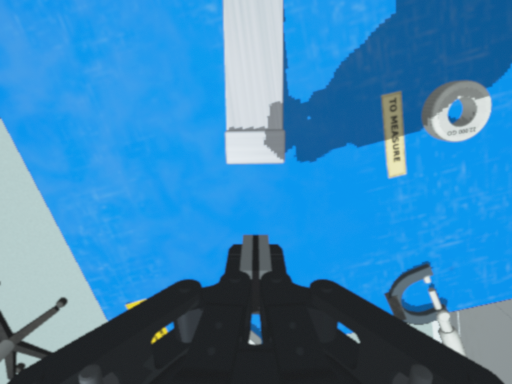

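The wedge's rear edge runs from (225,164) to (285,164), within 1 px of the prediction and square to the tool. Next I'll descend and start pushing.

```bash
python3 -m jog '[{"rx":0,"ry":0,"rz":0,"x":0,"y":0,"z":-0.6,"jaw":-1},{"rx":0,"ry":0,"rz":0,"x":0,"y":0,"z":-0.6,"jaw":-1},{"rx":0,"ry":0,"rz":0,"x":0,"y":0,"z":-0.35,"jaw":-1},{"rx":0,"ry":0,"rz":0,"x":0,"y":0,"z":0,"jaw":-1}]'
python3 -m jog '[{"rx":0,"ry":0,"rz":0,"x":0.04,"y":0.13,"z":0,"jaw":-1},{"rx":0,"ry":0,"rz":0,"x":0.03,"y":0.1,"z":0,"jaw":-1},{"rx":0,"ry":0,"rz":0,"x":0.03,"y":0.1,"z":0,"jaw":-1},{"rx":0,"ry":0,"rz":0,"x":0.03,"y":0.1,"z":0,"jaw":-1},{"rx":0,"ry":0,"rz":0,"x":0,"y":0,"z":0,"jaw":-1}]'
```

```text
clock: 5.82
tcp_pos: [0.4696, -0.3103, 0.0101]
orientation: [-2.494, -1.906, 0.001]
contact_force: [-0.3, -0.0, 0.6]
grip_width: -0.0001
gripper_force: 0.0
clock: 6.45
tcp_pos: [0.4782, -0.2852, 0.0113]
orientation: [-2.496, -1.907, -0.001]
contact_force: [0.0, -0.2, 0.2]
grip_width: 0.0002
gripper_force: 0.0
```

```bash
python3 -m jog '[{"rx":0,"ry":0,"rz":0,"x":0.033,"y":0.12,"z":0,"jaw":-1},{"rx":0,"ry":0,"rz":0,"x":0.033,"y":0.12,"z":0,"jaw":-1},{"rx":0,"ry":0,"rz":0,"x":0.033,"y":0.12,"z":0,"jaw":-1},{"rx":0,"ry":0,"rz":0,"x":0.033,"y":0.12,"z":0,"jaw":-1},{"rx":0,"ry":0,"rz":0,"x":0.033,"y":0.12,"z":0,"jaw":-1},{"rx":0,"ry":0,"rz":0,"x":0,"y":0,"z":0,"jaw":-1}]'
python3 - <<'E'
from h import *
from bench import grab_frame
for n in("wrist","side"):cv2.imwrite(f"pics/{n}3.png",grab_frame(n)[:,:,::-1])
E
```

```text
clock: 7.2
tcp_pos: [0.4879, -0.2483, 0.0109]
orientation: [-2.495, -1.907, -0.001]
contact_force: [0.5, -0.8, 0.1]
grip_width: 0.0002
gripper_force: 0.0
```

View pics/wrist3.png

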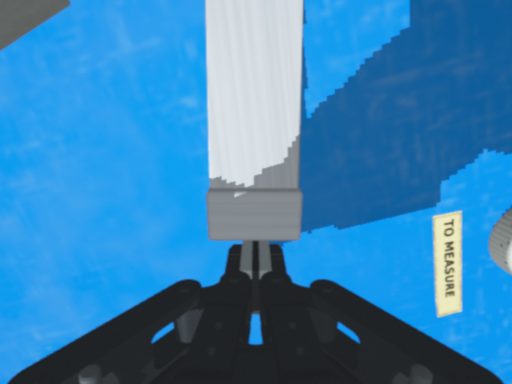

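The fingertips sit square against the head, whose rear edge runs from (208,240) to (301,240). The wedge is straight, so I'll keep pushing more slowly and watch the force.

```bash
python3 -m jog '[{"rx":0,"ry":0,"rz":0,"x":0.018,"y":0.065,"z":0,"jaw":-1},{"rx":0,"ry":0,"rz":0,"x":0.018,"y":0.065,"z":0,"jaw":-1},{"rx":0,"ry":0,"rz":0,"x":0.018,"y":0.065,"z":0,"jaw":-1},{"rx":0,"ry":0,"rz":0,"x":0,"y":0,"z":0,"jaw":-1}]'
for i in 1; do python3 -m jog '[{"rx":0,"ry":0,"rz":0,"x":0.009,"y":0.032,"z":0,"jaw":-1},{"rx":0,"ry":0,"rz":0,"x":0.009,"y":0.032,"z":0,"jaw":-1},{"rx":0,"ry":0,"rz":0,"x":0,"y":0,"z":0,"jaw":-1}]'; done
```

```text
clock: 7.8
tcp_pos: [0.4911, -0.2375, 0.0111]
orientation: [-2.496, -1.907, -0.0]
contact_force: [-0.9, 0.4, -0.0]
grip_width: -0.0002
gripper_force: 0.0
clock: 8.18
tcp_pos: [0.4921, -0.2342, 0.0111]
orientation: [-2.497, -1.906, -0.0]
contact_force: [-0.3, -1.1, 1.0]
grip_width: -0.0001
gripper_force: 0.2
```

```bash
python3 -m jog '[{"rx":0,"ry":0,"rz":0,"x":0.009,"y":0.032,"z":0,"jaw":-1},{"rx":0,"ry":0,"rz":0,"x":0.009,"y":0.032,"z":0,"jaw":-1},{"rx":0,"ry":0,"rz":0,"x":0,"y":0,"z":0,"jaw":-1},{"rx":0,"ry":0,"rz":0,"x":0,"y":0,"z":0,"jaw":-1}]'
```

```text
clock: 8.68
tcp_pos: [0.4932, -0.2303, 0.0111]
orientation: [-2.497, -1.906, -0.0]
contact_force: [0.0, -1.4, -0.2]
grip_width: -0.0003
gripper_force: 0.2
```

```bash
python3 -m jog '[{"rx":0,"ry":0,"rz":0,"x":0.009,"y":0.032,"z":0,"jaw":-1},{"rx":0,"ry":0,"rz":0,"x":0,"y":0,"z":0,"jaw":-1},{"rx":0,"ry":0,"rz":0,"x":0,"y":0,"z":0,"jaw":-1}]'
```

```text
clock: 9.05
tcp_pos: [0.4936, -0.2284, 0.0111]
orientation: [-2.497, -1.906, -0.0]
contact_force: [-0.6, -1.1, 0.2]
grip_width: -0.0002
gripper_force: 0.3
```

```bash
python3 -m jog '[{"rx":0,"ry":0,"rz":0,"x":0.009,"y":0.032,"z":0,"jaw":-1},{"rx":0,"ry":0,"rz":0,"x":0,"y":0,"z":0,"jaw":-1}]'|grep -E "tcp|contact"; python3 -m jog '[{"rx":0,"ry":0,"rz":0,"x":0.009,"y":0.032,"z":0,"jaw":-1},{"rx":0,"ry":0,"rz":0,"x":0,"y":0,"z":0,"jaw":-1},{"rx":0,"ry":0,"rz":0,"x":0,"y":0,"z":0,"jaw":-1}]'|grep -E "tcp|contact"
```

```text
tcp_pos: [0.4942, -0.2265, 0.0111]
contact_force: [-1.2, -1.4, 0.9]
tcp_pos: [0.4948, -0.2245, 0.0111]
contact_force: [0.2, -0.2, 0.6]
```

```bash
python3 -m jog '[{"rx":0,"ry":0,"rz":0,"x":0.009,"y":0.032,"z":0,"jaw":-1},{"rx":0,"ry":0,"rz":0,"x":0,"y":0,"z":0,"jaw":-1},{"rx":0,"ry":0,"rz":0,"x":0,"y":0,"z":0,"jaw":-1}]'|grep -E "tcp|contact"
```

```text
tcp_pos: [0.4953, -0.2226, 0.0111]
contact_force: [-0.3, -0.2, -0.1]
```

```bash
python3 -m jog '[{"rx":0,"ry":0,"rz":0,"x":0.009,"y":0.032,"z":0,"jaw":-1},{"rx":0,"ry":0,"rz":0,"x":0,"y":0,"z":0,"jaw":-1}]'|grep -E "tcp|contact"; python3 -m jog '[{"rx":0,"ry":0,"rz":0,"x":0.009,"y":0.032,"z":0,"jaw":-1},{"rx":0,"ry":0,"rz":0,"x":0,"y":0,"z":0,"jaw":-1},{"rx":0,"ry":0,"rz":0,"x":0,"y":0,"z":0,"jaw":-1}]'|grep -E "tcp|contact"
```

```text
tcp_pos: [0.4958, -0.2207, 0.0111]
contact_force: [0.2, -0.4, 0.5]
tcp_pos: [0.4964, -0.2187, 0.0111]
contact_force: [0.2, -0.4, -0.3]
```

```bash
python3 -m jog '[{"rx":0,"ry":0,"rz":0,"x":0.009,"y":0.032,"z":0,"jaw":-1},{"rx":0,"ry":0,"rz":0,"x":0,"y":0,"z":0,"jaw":-1},{"rx":0,"ry":0,"rz":0,"x":0,"y":0,"z":0,"jaw":-1}]'|grep -E "tcp|contact"
```

```text
tcp_pos: [0.4969, -0.2168, 0.0111]
contact_force: [0.1, 0.2, -0.4]
```

```bash
python3 -m jog '[{"rx":0,"ry":0,"rz":0,"x":0.009,"y":0.032,"z":0,"jaw":-1},{"rx":0,"ry":0,"rz":0,"x":0,"y":0,"z":0,"jaw":-1}]'|grep -E "tcp|contact"; python3 -m jog '[{"rx":0,"ry":0,"rz":0,"x":0.009,"y":0.032,"z":0,"jaw":-1},{"rx":0,"ry":0,"rz":0,"x":0,"y":0,"z":0,"jaw":-1},{"rx":0,"ry":0,"rz":0,"x":0,"y":0,"z":0,"jaw":-1}]'|grep -E "tcp|contact"
```

```text
tcp_pos: [0.4974, -0.215, 0.0111]
contact_force: [-0.9, -0.8, -0.7]
tcp_pos: [0.498, -0.213, 0.0111]
contact_force: [0.3, -0.6, 0.7]
```

```bash
python3 -m jog '[{"rx":0,"ry":0,"rz":0,"x":0.009,"y":0.032,"z":0,"jaw":-1},{"rx":0,"ry":0,"rz":0,"x":0,"y":0,"z":0,"jaw":-1},{"rx":0,"ry":0,"rz":0,"x":0,"y":0,"z":0,"jaw":-1}]'|grep -E "tcp|contact"
```

```text
tcp_pos: [0.4983, -0.2118, 0.0111]
contact_force: [-1.0, -4.4, -0.9]
```

The force jumped to 4.5 N at 32 mm past the foot, within the expected 14–38 mm. I'll add a small nudge.

```bash
python3 -m jog '[{"rx":0,"ry":0,"rz":0,"x":0.003,"y":0.01,"z":0,"jaw":-1},{"rx":0,"ry":0,"rz":0,"x":0,"y":0,"z":0,"jaw":-1},{"rx":0,"ry":0,"rz":0,"x":0,"y":0,"z":0,"jaw":-1}]'|grep -E "tcp|contact"; python3 - <<'E'
from bench import get_obs,grab_frame
import cv2
s=grab_frame("side");print(get_obs()["contact_force"],get_obs()["tcp_pos"])
cv2.imwrite("pics/s4.png",cv2.resize(s[140:300,200:360,::-1],None,fx=3.7,fy=3.7,interpolation=2))
E
```

```text
tcp_pos: [0.4984, -0.2115, 0.0111]
contact_force: [-1.2, -4.9, -0.9]
[-0.92750641 -6.09883769 -1.44407945] [ 0.49840927 -0.21153863  0.01114106]
```

View pics/s4.png

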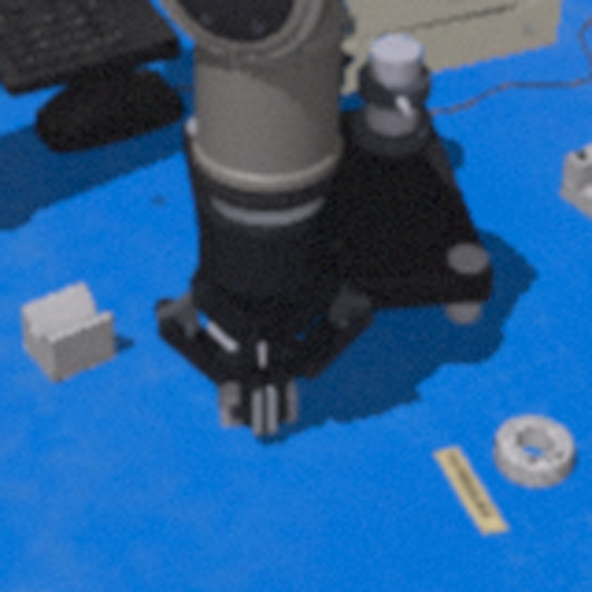

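The wedge is snug at about 5–6 N, with the arm between the vee block and the ring, both undisturbed. I'll back off, rise and check.

```bash
python3 -m jog '[{"rx":0,"ry":0,"rz":0,"x":-0.03,"y":-0.12,"z":0,"jaw":-1},{"rx":0,"ry":0,"rz":0,"x":-0.1,"y":-0.36,"z":0,"jaw":-1},{"rx":0,"ry":0,"rz":0,"x":0,"y":0,"z":0.5,"jaw":-1},{"rx":0,"ry":0,"rz":0,"x":0,"y":0,"z":0.8,"jaw":-1},{"rx":0,"ry":0,"rz":0,"x":0,"y":0,"z":0.6,"jaw":-1},{"rx":0,"ry":0,"rz":0,"x":0,"y":0,"z":0,"jaw":-1},{"rx":0,"ry":0,"rz":0,"x":0,"y":0,"z":0,"jaw":-1}]'; python3 - <<'E'
from h import *
from bench import grab_frame
p=camera_params("wrist");cv2.imwrite("pics/w5.png",grab_frame("wrist")[:,:,::-1])
R=np.array(p["R"]);t=np.array(p["t"])
for X in ([.5191,-.1155,.048],[.6647,-.1517,.048],[.5013,-.2009,.024]):
    c=R@X+t;print((c[:2]/c[2]*p["fx"]+[p["cx"],p["cy"]]).round(1))
E
```

```text
clock: 13.35
tcp_pos: [0.4907, -0.2386, 0.1246]
orientation: [-2.495, -1.906, -0.001]
contact_force: [0.4, 0.6, -0.1]
grip_width: 0.0001
gripper_force: 0.0
[248.4  23.3]
[474.7  17.4]
[256.1 147.8]
```

View pics/w5.png

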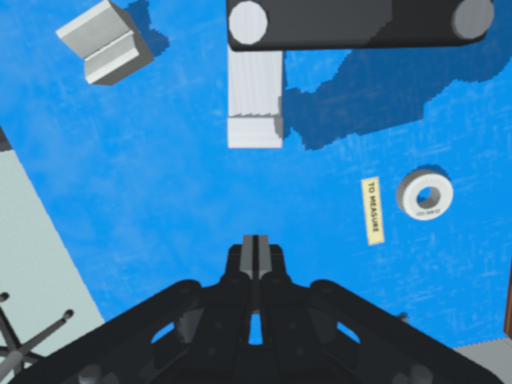

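The wedge is under the foot with its rear edge at (255,148), as predicted. The caps at (248,22) and (473,18) match their predictions within about 2 px, so the stand hasn't moved. Now the proof press.

```bash
python3 -m jog '[{"rx":0,"ry":0,"rz":0,"x":0.158,"y":0.68,"z":0,"jaw":-1},{"rx":0,"ry":0,"rz":0,"x":0.158,"y":0.68,"z":0,"jaw":-1},{"rx":0,"ry":0,"rz":0,"x":0.158,"y":0.68,"z":0,"jaw":-1},{"rx":0,"ry":0,"rz":0,"x":0,"y":0,"z":-0.55,"jaw":-1},{"rx":0,"ry":0,"rz":0,"x":0,"y":0,"z":-0.5,"jaw":-1},{"rx":0,"ry":0,"rz":0,"x":0,"y":0,"z":-0.1,"jaw":-1},{"rx":0,"ry":0,"rz":0,"x":0,"y":0,"z":0,"jaw":-1},{"rx":0,"ry":0,"rz":0,"x":0,"y":0,"z":0,"jaw":-1}]'
```

```text
clock: 14.4
tcp_pos: [0.5199, -0.1175, 0.0569]
orientation: [2.497, 1.905, 0.002]
contact_force: [0.5, 1.2, 0.3]
grip_width: 0.0001
gripper_force: 0.0
```

```bash
python3 -m jog '[{"rx":0,"ry":0,"rz":0,"x":0,"y":0.02,"z":-0.08,"jaw":-1},{"rx":0,"ry":0,"rz":0,"x":0,"y":0,"z":-0.06,"jaw":-1},{"rx":0,"ry":0,"rz":0,"x":0,"y":0,"z":-0.02,"jaw":-1},{"rx":0,"ry":0,"rz":0,"x":0,"y":0,"z":0,"jaw":-1}]'
```

```text
clock: 14.9
tcp_pos: [0.5196, -0.1157, 0.0478]
orientation: [-2.497, -1.905, -0.002]
contact_force: [-4.4, 2.3, 17.6]
grip_width: 0.0003
gripper_force: 8.9
```

17.6 N and the cap hasn't yielded (TCP at 47.8 mm). I'll hold briefly, then release.

```bash
python3 -m jog '[{"rx":0,"ry":0,"rz":0,"x":0,"y":0,"z":0,"jaw":-1},{"rx":0,"ry":0,"rz":0,"x":0,"y":0,"z":0,"jaw":-1},{"rx":0,"ry":0,"rz":0,"x":0,"y":0,"z":0,"jaw":-1},{"rx":0,"ry":0,"rz":0,"x":0,"y":0,"z":0,"jaw":-1}]'; python3 -m jog '[{"rx":0,"ry":0,"rz":0,"x":0,"y":0,"z":0.06,"jaw":-1},{"rx":0,"ry":0,"rz":0,"x":0,"y":0,"z":0.15,"jaw":-1},{"rx":0,"ry":0,"rz":0,"x":0,"y":0,"z":0.6,"jaw":-1},{"rx":0,"ry":0,"rz":0,"x":0,"y":0,"z":0.8,"jaw":-1},{"rx":0,"ry":0,"rz":0,"x":-0.1,"y":-0.6,"z":0.7,"jaw":-1},{"rx":0,"ry":0,"rz":0,"x":-0.1,"y":-0.6,"z":0.3,"jaw":-1},{"rx":0,"ry":0,"rz":0,"x":0,"y":0,"z":0,"jaw":-1},{"rx":0,"ry":0,"rz":0,"x":0,"y":0,"z":0,"jaw":-1}]'; python3 - <<'E'
from bench import grab_frame
import cv2
cv2.imwrite("pics/w6.png",grab_frame("wrist")[:,:,::-1])
E
```

```text
clock: 15.4
tcp_pos: [0.5195, -0.1157, 0.0478]
orientation: [-2.497, -1.905, -0.002]
contact_force: [-4.3, 1.6, 17.1]
grip_width: 0.0001
gripper_force: 8.7
clock: 16.4
tcp_pos: [0.5071, -0.1872, 0.2028]
orientation: [-2.497, -1.906, -0.0]
contact_force: [0.4, -0.5, 0.5]
grip_width: 0.0005
gripper_force: 0.0
```

View pics/w6.png

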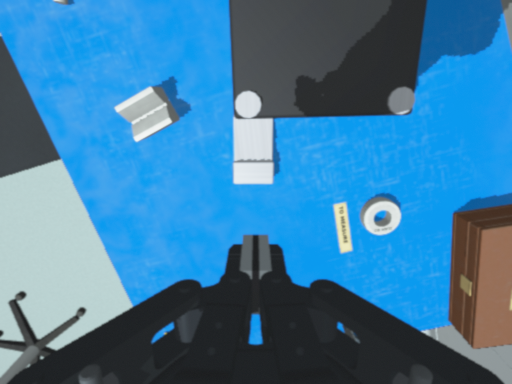

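The wedge, with its rear edge at (253,184), is still under the short foot below the cap at (248,104). The arm is clear and the other things are undisturbed.

```bash
python3 -c "
from bench import r
print(r.hand_in())"
```

```text
the job is handed in; nothing more can be done
None
```

I handed the job in at about 16.5 s: the corner gave 6 mm when first pressed, the wedge went in snug at about 5–6 N, and a 17 N press then showed no rock; the stand hadn't moved and the arm ended clear, but hand-in returned no verdict.

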